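# Take one exposure with the green lamp shutter

## Task

Take one exposure with the microscope's lamp bank: pull the green shutter knob straight up to its out detent, leave it out for at least two seconds, then push it fully home again and let go. Leave the blue and orange knobs in.

Things in the scene. Friction and masses are not known exactly. Their poses are not given: they have to be found in the camera images.
- green_cap (a point): Centre of the green cap, an upright cylinder, diameter 30 mm, height 26 mm; moves with the knob. Pushed in, it sits on a fixed collar (diameter 20, height 14 mm) and this point is 27 mm above the grey unit's flat top, 122 mm above the table. z up, y along the row of three units (100 mm apart, 100 mm in x, 84 mm in y, in any colour order, on a fixed plinth); no neighbours along x.
- green_knob (a joint): Pull height of the green knob in m, straight up: 0 = fully in (start), 0.024 = fully out at the end stop, showing bare steel shaft, 10 mm thick. An over-centre detent resists with about 8 N at either end, fading to nothing half-way; beyond that the knob snaps to the other end and stays there by itself, also when let go.
- blue_knob (a joint): Pull height of the blue-capped bystander knob, same build as the green one: 0 = fully in, 0.024 = fully out. It starts in and must stay in.
- orange_knob (a joint): Pull height of the orange-capped bystander knob, same build as the green one: 0 = fully in, 0.024 = fully out. It starts in and must stay in.

How it is judged:
On the way, in this order (a step that is already met when the one before it is completed fails the run):
1. the green knob is pulled out to its detent and stays out for the exposure (at least 1.8 s) (value of joint green_knob above 0.018 m), for 1.8 s.
2. the green knob is pushed back home (value of joint green_knob below 0.004 m), for 0.2 s.
At the end, for the whole second after the job is handed in: The green knob is fully in (within 4 mm) after having been out by more than 18 mm for at least 1.8 s, and the blue and orange knobs are in (within 4 mm) (value of joint each of green_knob, blue_knob, orange_knob below 0.004 m); the robot touches nothing.
It fails at once if the blue knob is pulled out by more than 8 mm (value of joint blue_knob above 0.008 m).
It fails at once if the orange knob is pulled out by more than 8 mm (value of joint orange_knob above 0.008 m).
It also fails if it takes over 32 s, if anything falls off the work surface, if the arm or the gripper's body presses on something with over 40 N, if the wrist force passes 120 N, or if a joint passes its speed limit or range.

## Robot

A 6-joint arm with a two-finger parallel gripper is mounted at the origin on the work surface. World frame = base frame: x ahead of the robot, y to its left, z up, the work surface at z = 0. Lengths are in m, angles in rad, forces in N, time in s.
With the tool pointing down it reaches from about 0.35 to 0.85 m from the base axis. Payload 8.1 kg.
Tool frame: the origin (TCP) lies at the very end of the fingers, on their centre line; the grasp point (between the pads) lies 19 mm behind it (robot.grasp_offset is the distance from the TCP to the grasp point, in m); z points along the fingers, y is the direction in which the jaws open and shut (so a half turn about z gives the same grasp; the last joint's range is limited). The gripper opens to 85 mm and grips with 20 to 120 N. Pads are 22 mm wide; open, the fingers measure 114 mm over their backs; the gripper's body (76 mm by 85 mm) begins 54 mm behind the grasp point. The pads swing forward as they close: fully open they stand 13 mm farther back than shut.
Start: joints at [-1.383, 0.13, 1.488, -0, 1.523, -0.085], TCP at [0.162, -0.578, 0.207] pointing down, gripper open.
Joint ranges: [-2.96, 2.96], [-0.89, 2.26], [0.02, 2.5], [-1.34, 4.48], [0, 2.73], [-2.66, 2.66]. Speed limits (rad/s): [2.39, 2.39, 2.79, 3.14, 3.14, 3.14].

## Interface

Orientations are given as [roll, pitch, yaw] about the fixed x, y, z axes, in that order (R = Rz(yaw) Ry(pitch) Rx(roll)).
In Python, from workcell import monitor, viewer, robot gives the robot as it stands.
- The arm moves only by the tool drive_tool, never from a script. Its argument "commands" is text: rows parted by semicolons, each of 7 numbers parted by spaces: the finger opening in mm, from 0 to 85.4, then the shift along the tool's x, y, z normalised to -1 to 1, where 1 is 2.5 cm, then the turn, a rotation vector about the tool's x, y, z normalised to -1 to 1, where 1 is 0.08 rad. A call has 1 to 10 rows; each row shifts and turns the commanded pose from where the row before left it, along the tool's axes as they then stand; what a row does not reach is not made up. A row lasts 1/12 s, in which the tool goes at most 41.7 mm and 7.16 degrees, less where a joint would pass 70% of its speed; a pose out of reach is approached as far as the arm can. A call with a number of a shift or a turn outside -1 to 1 is refused whole. A call with a gripper value outside its range is refused whole. The fingers move at their own pace and stop on an object; "force" is the grip in N (left out, the last holds). Time passes only in rows, so rows that do not move let the fingers close. It gives the time, the measured TCP pose, the force and the opening at its end, in the units of the state.
- monitor.get_state(): the state, without advancing time (a new reading comes with each control period).
- viewer.snapshot(name): name is "side" or "top"; returns the picture (480x640x3 uint8, red, green, blue); there is no depth.
- viewer.camera_params(name): a dict with "camera_matrix" (3x3 intrinsics, pixels), "eye" and "orientation" of the camera in the world. Camera axes: x right, y up, looking along -z (the intrinsics and any distortion apply to the point x, -y, -z); pixel columns grow to the right and rows downward; lengths in m; the calibration is good to about 2 mm. A picture is of the moment at which its call begins. camera_params takes no time and is no camera call.
- robot.sign_off(): hands the job in, once; it reports no verdict.
The state is a dict: "t": time; "joint_positions": joint angles; "qd": joint speeds; "tau": joint torques, N m; "eef_pos": TCP position; "orientation": TCP orientation; "ft_force": force on the tool from outside, world axes, zero at the start; "moment": the same for the moment, N m; "opening": finger opening in m.
Only numpy, scipy, OpenCV 4.12 (cv2) and the standard library are available. Lean on these libraries where they do the work, as an engineer would, in place of code of your own. Each camera call takes 0.05 s, during which the arm holds its last target.

## Working session

There is one attempt and no reset: what is moved stays moved. The work goes in short steps, Python scripts to look and compute and a tool call to move; the robot and the scene stay as the last step left them, time stands still between calls to the robot, and variables do not carry over. Pictures are saved under pics/ and viewed, and the job is handed in when it is done.

Besides the shell and the picture viewer there is one more tool, called by a JSON object that holds its "method" and its "body". drive_tool: Moves the arm, as the interface text tells. Its arguments: {"type":"object","properties":{"commands":{"type":"string"},"force":{"type":"number"}},"required":["commands"]}

```bash
mkdir -p pics
python3 - <<'E'
from workcell import monitor, viewer, robot
import cv2
print(monitor.get_state())
for n in("side","top"):
    p=viewer.snapshot(n); cv2.imwrite(f"pics/{n}0.png",p[:,:,::-1]); print(n,viewer.camera_params(n))
E
```

```text
{'t': 0.0, 'joint_positions': array([-1.38340469e+00,  1.31141341e-01,  1.48934084e+00, -4.73757238e-05,
        1.52299325e+00, -8.54127728e-02]), 'qd': array([-0.00035658, -0.00266119,  0.00076189, -0.00019508,  0.00140035,
        0.00015871]), 'tau': array([ 1.69325140e-03, -5.69399786e+01, -5.00549161e+01, -1.52572943e-04,
        1.49375416e-02,  3.45330454e-05]), 'eef_pos': array([ 0.16154028, -0.57720086,  0.20582252]), 'orientation': array([-3.13971271e+00, -1.13472514e-04,  2.72806615e-01]), 'ft_force': array([-0.32499595, -0.04684223, -0.87468515]), 'moment': array([ 0.05703603, -0.03319111,  0.04723844]), 'opening': 0.08509665894711745}
side {'camera_matrix': array([[591.57084206,   0.        , 320.39139871],
       [  0.        , 591.57084206, 257.84311438],
       [  0.        ,   0.        ,   1.        ]]), 'eye': array([0.20943559, 0.56199465, 0.67223977]), 'orientation': array([ 0.8598152 ,  0.01123365, -2.48955764])}
top {'camera_matrix': array([[515.26625073,   0.        , 317.36570791],
       [  0.        , 515.26625073, 245.34884404],
       [  0.        ,   0.        ,   1.        ]]), 'eye': array([0.52423087, 0.07727256, 0.95519463]), 'orientation': array([ 0.06131977, -0.00279997, -1.60000159])}
```

View pics/side0.png

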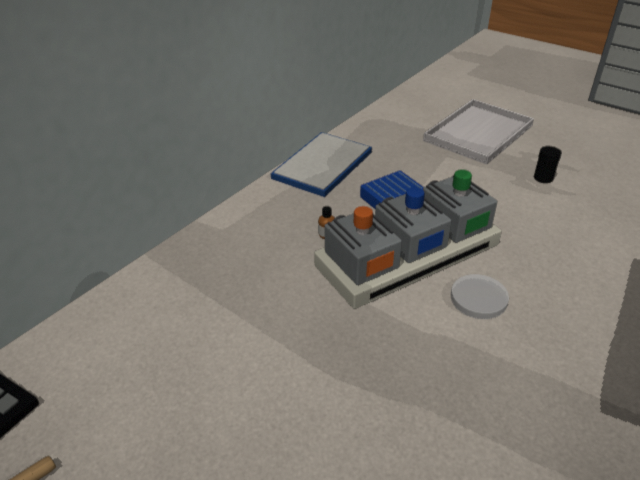

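View pics/top0.png

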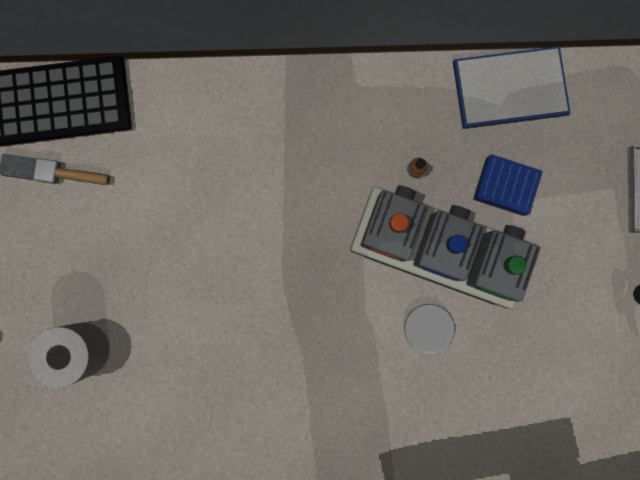

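```bash
cat > h.py <<'E'
import numpy as np, cv2
from scipy.spatial.transform import Rotation as R
from workcell import monitor, viewer, robot
HS={'green':((50,120,40),(75,255,255)),'blue':((110,150,40),(128,255,255)),'orange':((3,150,90),(16,255,255))}
def ray(n,u,v):
    c=viewer.camera_params(n);K=c['camera_matrix']
    d=np.array([(u-K[0,2])/K[0,0],-(v-K[1,2])/K[1,1],-1]);return c['eye'],R.from_euler('xyz',c['orientation']).apply(d)
def plane(n,u,v,z):
    e,d=ray(n,u,v);return e+d*(z-e[2])/d[2]
def tri(a,b):
    A=np.zeros((3,3));B=np.zeros(3)
    for e,d in(a,b):
        d=d/np.linalg.norm(d);P=np.eye(3)-np.outer(d,d);A+=P;B+=P@e
    return np.linalg.solve(A,B)
def blobs(img,c):
    h=cv2.cvtColor(img,cv2.COLOR_RGB2HSV);m=cv2.inRange(h,*[np.array(x) for x in HS[c]])
    n,l,s,ce=cv2.connectedComponentsWithStats(m)
    return [(s[i].tolist(),ce[i].round(1).tolist()) for i in range(1,n) if s[i,4]>40]
E
python3 - <<'E'
from h import *
for n in("side","top"):
    im=cv2.imread(f"pics/{n}0.png")[:,:,::-1].copy()
    for c in HS: print(n,c,blobs(im,c))
im=cv2.imread("pics/top0.png")[160:320,340:560];cv2.imwrite("pics/tz.png",cv2.resize(im,None,fx=3.6,fy=3.6,interpolation=2))
im=cv2.imread("pics/side0.png")[160:310,310:510];cv2.imwrite("pics/sz.png",cv2.resize(im,None,fx=4,fy=4,interpolation=2))
E
```

```text
side green [([453, 170, 18, 20, 295], [461.7, 180.0]), ([465, 212, 25, 22, 283], [476.8, 222.2])]
side blue [([387, 172, 37, 37, 456], [409.1, 190.8]), ([381, 177, 14, 11, 51], [387.4, 181.5]), ([374, 179, 25, 18, 86], [385.5, 187.4]), ([368, 182, 22, 16, 77], [377.7, 189.2]), ([361, 184, 22, 24, 217], [370.1, 195.6]), ([418, 231, 26, 23, 221], [431.0, 241.6])]
side orange [([489, 0, 119, 53, 2450], [545.1, 27.1]), ([519, 0, 92, 20, 648], [562.2, 7.3]), ([354, 207, 19, 22, 339], [362.2, 217.1]), ([319, 216, 15, 9, 74], [325.0, 219.9]), ([367, 251, 27, 25, 382], [379.7, 263.2])]
top green [([508, 256, 18, 18, 257], [516.5, 264.9])]
top blue [([455, 60, 7, 37, 58], [457.6, 77.0]), ([502, 112, 66, 10, 89], [535.2, 116.4]), ([476, 155, 65, 59, 2163], [508.4, 184.3]), ([448, 235, 20, 18, 264], [457.3, 243.5])]
top orange [([391, 214, 18, 17, 243], [399.1, 222.0])]
```

View pics/tz.png

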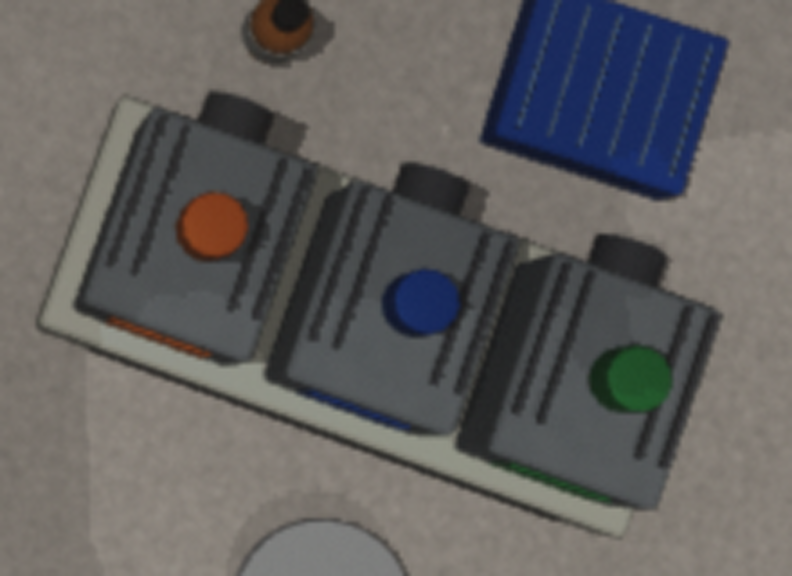

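View pics/sz.png

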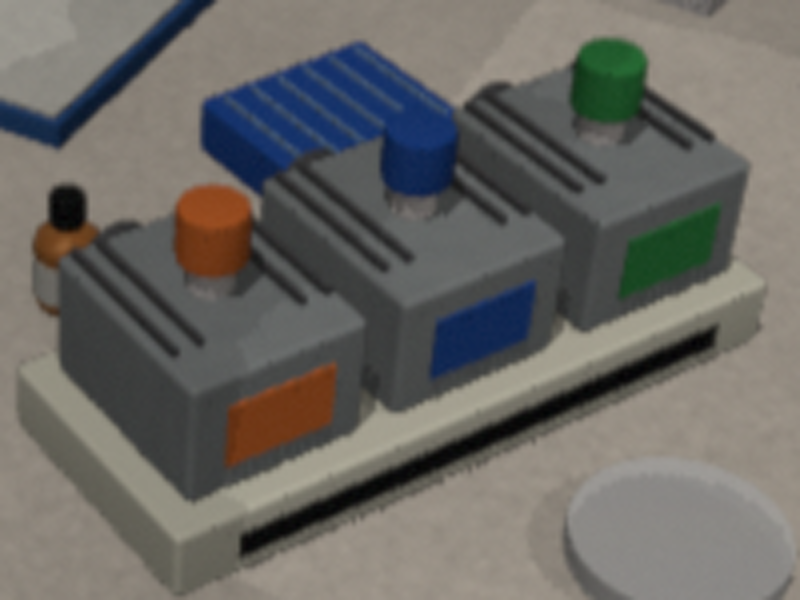

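The row runs from orange (top image 399,222) through blue (457,243) to green (516,265). The green cap is at (462,180) in the side view. There is clear space across the row at the green unit.

Run:
```python
from h import *
T={'green':(516.5,264.9),'blue':(457.6,243.6),'orange':(399.3,222)}
P={c:plane('top',*T[c],.130) for c in T}
for c in P: print(c,P[c].round(4), np.linalg.norm(P[c]-P['green']).round(4))
d=P['orange']-P['green'];print('row angle',np.arctan2(d[1],d[0]))
print('tri',tri(ray('top',*T['green']),ray('side',461.7,180)).round(4), 'side plane',plane('side',461.7,180,.122).round(4))
s=monitor.get_state()
M=R.from_euler('xyz',s['orientation']).as_matrix();print(M.round(3))
```

```text
green [ 0.5342 -0.2446  0.13  ] 0.0
blue [ 0.5711 -0.1517  0.13  ] 0.0999
orange [ 0.6086 -0.0595  0.13  ] 0.1995
row angle 1.1884344887526763
tri [ 0.5351 -0.2489  0.1177] side plane [ 0.5333 -0.242   0.122 ]
[[ 0.963  0.269 -0.   ]
 [ 0.269 -0.963  0.002]
 [ 0.    -0.002 -1.   ]]
```

{"method": "drive_tool", "body": {"commands": "85 0.9 -0.44 0 0 0 0;85 0.9 -0.44 0 0 0 0;85 0.9 -0.44 0 0 0 0;85 0.9 -0.44 0 0 0 0;85 0.9 -0.44 0 0 0 0;85 0.9 -0.44 0 0 0 0;85 0.9 -0.44 0 0 0 0;85 0.9 -0.44 0 0 0 0;85 0.9 -0.44 0 0 0 0;85 0.9 -0.44 0 0 0 0"}}

```text
t: 0.93
eef_pos: [0.3493, -0.4101, 0.2064]
orientation: [-3.141, 0.0, 0.273]
ft_force: [-0.8, 0.8, 0.6]
opening: 0.0849
```

{"method": "drive_tool", "body": {"commands": "85 0.9 -0.44 0 0 0 0;85 0.9 -0.44 0 0 0 0;85 0.9 -0.44 0 0 0 0;85 0.9 -0.44 0 0 0 0;85 0.9 -0.44 0 0 0 0;85 0.9 -0.44 0 0 0 0;85 0.9 -0.44 0 0 0 0;85 0.9 -0.44 0 0 0 0;85 0.9 -0.44 0 0 0 0;85 0.9 -0.44 0 0 0 0"}}

```text
t: 1.77
eef_pos: [0.5363, -0.2436, 0.2063]
orientation: [-3.141, 0.001, 0.273]
ft_force: [0.1, -0.1, -0.6]
opening: 0.0849
```

{"method": "drive_tool", "body": {"commands": "85 0 0 0 0 0 -0.95;85 0 0 0 0 0 -0.95;85 0 0 0 0 0 -0.95;85 0 0 0 0 0 -0.95;85 0 0 0 0 0 -0.95;85 0 0 0 0 0 -0.95;85 0 0 0 0 0 -0.95;85 0 0 0 0 0 -0.95;85 0 0 0 0 0 -0.95;85 0 0 0 0 0 -0.95"}}

```text
t: 2.6
eef_pos: [0.5354, -0.2445, 0.2063]
orientation: [-3.14, 0.0, 1.037]
ft_force: [0.2, 0.3, 0.2]
opening: 0.0848
```

{"method": "drive_tool", "body": {"commands": "85 0 0 0 0 0 -0.95;85 0 0 0 0 0 -0.95;85 0 0 0 0 0 0;85 0 0 0 0 0 0"}}

```text
t: 2.93
eef_pos: [0.5355, -0.2446, 0.2064]
orientation: [-3.141, -0.0, 1.182]
ft_force: [-0.2, 0.4, -0.7]
opening: 0.0848
```

Run:
```python
from h import *
s=monitor.get_state();print(s['t'],s['eef_pos'],s['orientation'],s['joint_positions'])
M=R.from_euler('xyz',s['orientation']).as_matrix();print(M.round(3))
ims=[]
for n in("side","top"):
    im=viewer.snapshot(n);print(n,[blobs(im,c) for c in ('green',)])
    # project tcp
    c=viewer.camera_params(n);q=R.from_euler('xyz',c['orientation']).inv().apply(s['eef_pos']-c['eye']);K=c['camera_matrix']
    print('tcp px',K[0,2]+K[0,0]*q[0]/-q[2],K[1,2]-K[1,1]*q[1]/-q[2])
    a=im[60:300,320:600] if n=='side' else im[130:370,360:640]
    ims.append(cv2.resize(a[:,:,::-1],(400,343)))
    cv2.imwrite("pics/above.png",np.hstack(ims))
```

```text
2.9333 [ 0.53552284 -0.24458397  0.20644202] [-3.14079038e+00 -1.05751833e-04  1.18244014e+00] [-5.15506748e-01  1.01139428e-01  1.52054926e+00  3.16776778e-06
  1.52071317e+00 -1.27150759e-01]
[[ 0.379  0.926 -0.001]
 [ 0.926 -0.379  0.   ]
 [ 0.    -0.001 -1.   ]]
side [[([453, 170, 19, 20, 308], [461.9, 179.7]), ([465, 212, 25, 22, 283], [476.8, 222.2])]]
tcp px 468.89545369092355 133.88952959347637
top [[([506, 256, 20, 18, 274], [516.2, 265.0])]]
tcp px 536.870005119471 262.7368687314557
```

View pics/above.png

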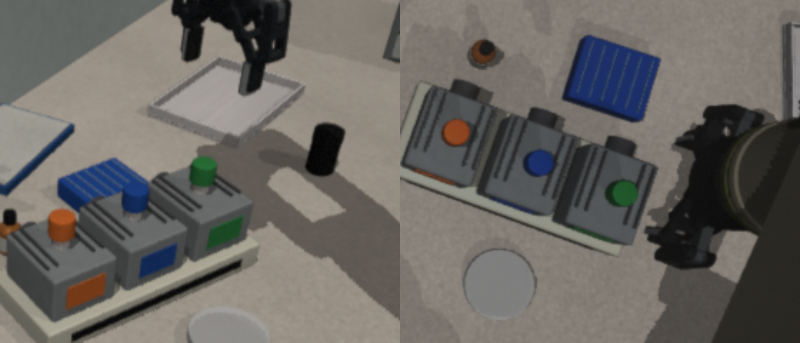

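Run:
```python
from h import *
s=monitor.get_state()
ims=[]
for n,(y,x) in (("side",(50,390)),("top",(180,470))):
    im=viewer.snapshot(n)[:,:,::-1].copy()
    cv2.imwrite(f"pics/{n}2.png",im)
    a=cv2.resize(im[y:y+160,x:x+160],(400,400),interpolation=2)
    a=cv2.convertScaleAbs(a,alpha=1.8)
    c=viewer.camera_params(n);K=c['camera_matrix']
    M=R.from_euler('xyz',s['orientation']).as_matrix()
    for dy,dz,col in ((0,0,(0,0,255)),(.0425,-.013,(0,255,255)),(-.0425,-.013,(0,255,255)),(0,-.019,(255,0,255))):
        p=s['eef_pos']+M@np.array([0,dy,dz])
        q=R.from_euler('xyz',c['orientation']).inv().apply(p-c['eye'])
        u,v=K[0,2]+K[0,0]*q[0]/-q[2],K[1,2]-K[1,1]*q[1]/-q[2]
        cv2.circle(a,(int((u-x)*2.5),int((v-y)*2.5)),3,col,-1)
    ims.append(a)
cv2.imwrite("pics/above2.png",np.hstack(ims))
```

```text
(no output)
```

View pics/above2.png

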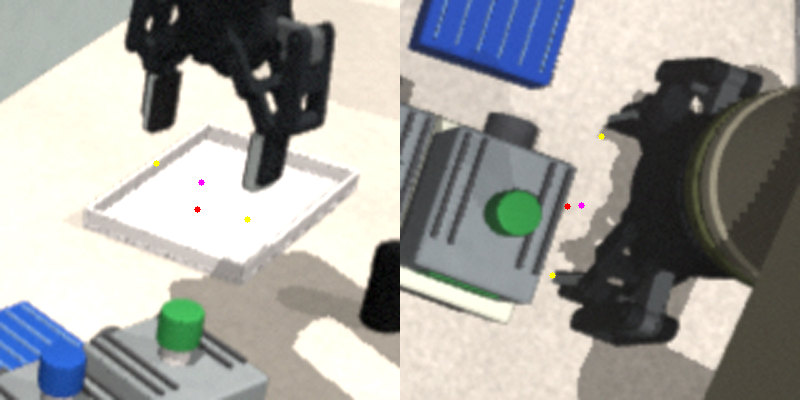

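Run:
```python
from h import *
# which top tip is which side tip: upper-in-top (far +x) <-> left in side
a=tri(ray('side',450,102),ray('top',553.2,233.2));b=tri(ray('side',494.8,126),ray('top',534,291.2))
print(a,b,(a+b)/2,np.linalg.norm(a-b)); print(monitor.get_state()['eef_pos'])
# same for table-fixed check: known features
print(tri(ray('side',461.7,180),ray('top',516.5,264.9)))
```

```text
[ 0.57643823 -0.25120866  0.24665743] [ 0.4929359  -0.22493803  0.24184187] [ 0.53468707 -0.23807334  0.24424965] 0.08766969021800274
[ 0.53570657 -0.24466815  0.20680827]
[ 0.53510896 -0.24887331  0.11774137]
```

{"method": "drive_tool", "body": {"commands": "50 0 0 0.6 0 0 0;50 0 0 0.6 0 0 0;50 0 0 0 0 0 0;50 0 0 0 0 0 0;50 0 0 0 0 0 0"}}

```text
t: 3.55
eef_pos: [0.536, -0.2448, 0.1776]
orientation: [3.141, 0.0, 1.184]
ft_force: [-0.2, 0.2, 0.8]
opening: 0.0498
```

```bash
cat > look.py <<'E'
from h import *
import sys
s=monitor.get_state();print(s['t'],s['eef_pos'],s['opening'],s['ft_force'],robot.grasp_offset)
ims=[]
for n,(y,x) in (("side",(80,390)),("top",(180,450))):
    im=viewer.snapshot(n)[:,:,::-1].copy()
    a=cv2.resize(im[y:y+160,x:x+160],(400,400),interpolation=2)
    a=cv2.convertScaleAbs(a,alpha=2.2)
    c=viewer.camera_params(n);K=c['camera_matrix']
    M=R.from_euler('xyz',s['orientation']).as_matrix();o=s['opening']/2
    for dy,dz,col in ((0,0,(0,0,255)),(o,0,(0,255,255)),(-o,0,(0,255,255)),(0,-.019,(255,0,255))):
        p=s['eef_pos']+M@np.array([0,dy,dz])
        q=R.from_euler('xyz',c['orientation']).inv().apply(p-c['eye'])
        u,v=K[0,2]+K[0,0]*q[0]/-q[2],K[1,2]-K[1,1]*q[1]/-q[2]
        cv2.circle(a,(int((u-x)*2.5),int((v-y)*2.5)),2,col,-1)
    ims.append(a)
cv2.imwrite(f"pics/{sys.argv[1]}.png",np.hstack(ims))
E
python3 look.py l3
```

```text
3.55 [ 0.53597796 -0.2448075   0.17762382] 0.049800861064262576 [-0.17030162  0.21290442  0.79093944] 0.0187
```

View pics/l3.png

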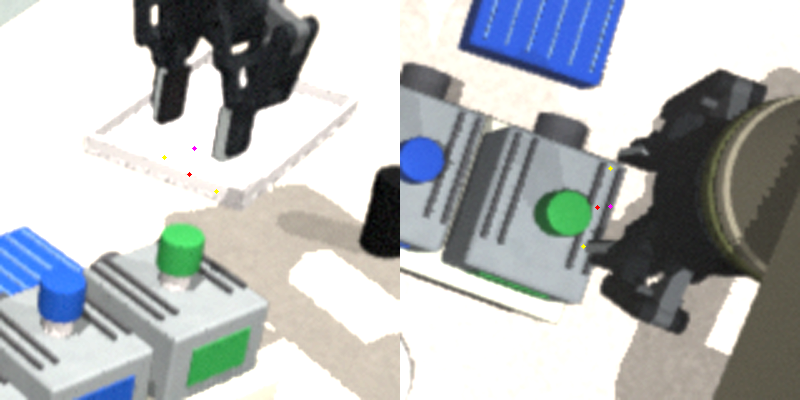

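{"method": "drive_tool", "body": {"commands": "60 0 -0.08 0.6 0 0 0;60 0 0 0.6 0 0 0;60 0 0 0.4 0 0 0;60 0 0 0 0 0 0"}}

```text
t: 3.98
eef_pos: [0.5327, -0.2433, 0.1348]
orientation: [-3.138, -0.0, 1.185]
ft_force: [-0.3, 0.3, -0.5]
opening: 0.0601
```

```bash
python3 look.py l4
```

```text
3.9833 [ 0.53273659 -0.24330444  0.13475437] 0.060144500728881764 [-0.26635499  0.3385752  -0.52315207] 0.0187
```

View pics/l4.png

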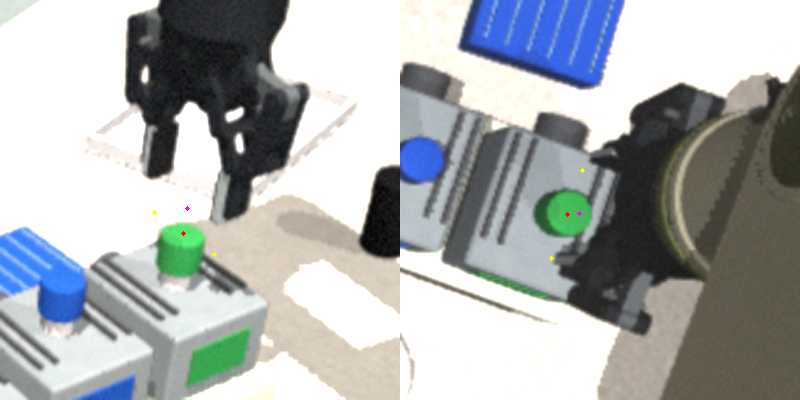

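Run:
```python
from h import *
e=monitor.get_state()['eef_pos']
def proj(n,p):
    c=viewer.camera_params(n);K=c['camera_matrix'];q=R.from_euler('xyz',c['orientation']).inv().apply(p-c['eye'])
    return np.array([K[0,2]+K[0,0]*q[0]/-q[2],K[1,2]-K[1,1]*q[1]/-q[2]])
for n in('side','top'):
    J=np.array([proj(n,e+d)-proj(n,e) for d in np.eye(3)*.01]).T; print(n,proj(n,e),J.round(2))
# finger tips seen
tips=[((157/2.5+390,175/2.5+80),(600/2.5-160+450,158/2.5+180)),((230/2.5+390,220/2.5+80),(563/2.5-160+450,262/2.5+180))]
P=[tri(ray('side',*a),ray('top',*b)) for a,b in tips];print(P,np.mean(P,0)-e)
# cap top centre both views
im=viewer.snapshot('side');print(blobs(im,'green'));im=viewer.snapshot('top');print(blobs(im,'green'))
print(proj('side',np.array([.534,-.244,.122])),proj('top',np.array([.534,-.244,.13])))
```

```text
side [463.24895326 171.68945984] [[-5.44 -2.8   0.89]
 [-1.93  2.65 -5.17]]
top [517.83162282 264.99501963] [[-0.33 -6.28  2.49]
 [-6.29  0.18 -0.15]]
[array([ 0.56513256, -0.25586633,  0.16155864]), array([ 0.50094186, -0.22926363,  0.16366127])] [-0.00083044  0.00134899  0.02548808]
[([453, 170, 19, 20, 310], [461.8, 179.7]), ([465, 212, 25, 22, 283], [476.8, 222.2])]
[([505, 256, 21, 18, 279], [516.0, 265.0])]
[461.88137365 179.33106837] [516.14257761 265.01407806]
```

The fingertips show about 25 mm above the reported TCP, and xy agrees. I'll go down to the nominal height first, which is safe whichever is right, then look again.

{"method": "drive_tool", "body": {"commands": "60 0 0 0.5 0 0 0;60 0 0 0.5 0 0 0;60 0 0 0.2 0 0 0;60 0 0 0 0 0 0"}}

```text
t: 4.52
eef_pos: [0.5322, -0.243, 0.1039]
orientation: [-3.137, -0.001, 1.185]
ft_force: [0.0, -0.4, -0.4]
opening: 0.0599
```

```bash
python3 look.py l5
```

```text
4.5167 [ 0.53224437 -0.24302402  0.10392428] 0.0599422004320427 [ 0.0284129  -0.41314278 -0.42911368] 0.0187
```

View pics/l5.png

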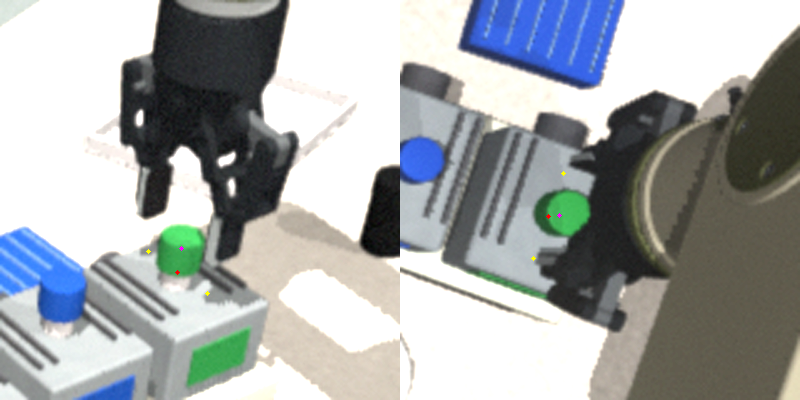

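{"method": "drive_tool", "body": {"commands": "60 0 0.08 0.3 0 0 0;60 0 0 0.2 0 0 0;60 0 0 0 0 0 0"}}

```text
t: 4.87
eef_pos: [0.5352, -0.2444, 0.093]
orientation: [-3.14, -0.0, 1.185]
ft_force: [-0.2, 0.5, -0.4]
opening: 0.06
```

```bash
python3 look.py l6
```

```text
4.8667 [ 0.53519748 -0.24437075  0.09297877] 0.059954573737213294 [-0.23585988  0.50033988 -0.41866172] 0.0187
```

View pics/l6.png

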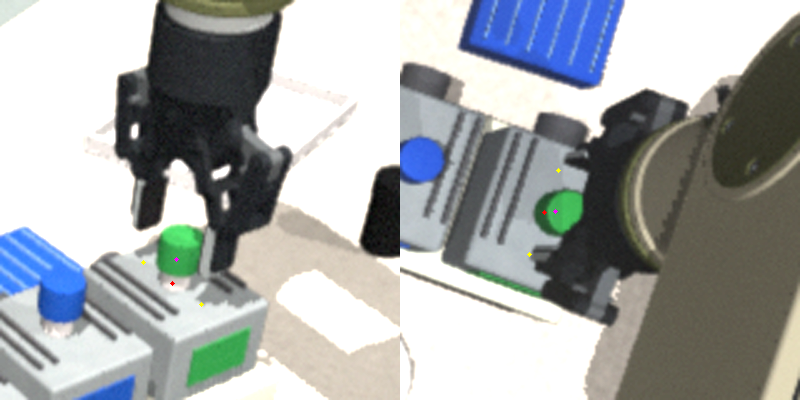

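{"method": "drive_tool", "body": {"commands": "60 0 -0.03 0.25 0 0 0;60 0 0 0.17 0 0 0;60 0 0 0 0 0 0"}}

```text
t: 5.22
eef_pos: [0.5344, -0.244, 0.0826]
orientation: [-3.14, -0.0, 1.185]
ft_force: [-0.4, -0.7, -0.4]
opening: 0.0595
```

{"method": "drive_tool", "body": {"commands": "35 0 0 0 0 0 0;32 0 0 0 0 0 0;32 0 0 0 0 0 0", "force": 50}}

```text
t: 5.47
eef_pos: [0.5352, -0.2445, 0.0841]
orientation: [3.141, 0.0, 1.185]
ft_force: [0.5, -0.7, 0.2]
opening: 0.0319
```

```bash
python3 look.py l7
```

```text
5.4667 [ 0.53522377 -0.24449661  0.08412863] 0.03194126289818761 [ 0.49081199 -0.7498461   0.19854222] 0.0187
```

View pics/l7.png

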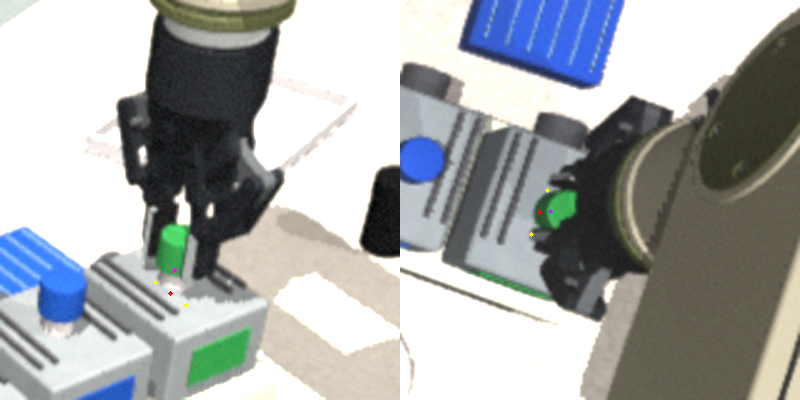

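{"method": "drive_tool", "body": {"commands": "20 0 0 0 0 0 0;20 0 0 0 0 0 0;20 0 0 0 0 0 0;20 0 0 0 0 0 0", "force": 50}}

```text
t: 5.9
eef_pos: [0.5347, -0.2443, 0.0845]
orientation: [-3.141, 0.0, 1.185]
ft_force: [-4.9, 1.7, 5.0]
opening: 0.0284
```

{"method": "drive_tool", "body": {"commands": "20 0 0 -0.24 0 0 0;20 0 0 -0.24 0 0 0;20 0 0 -0.24 0 0 0;20 0 0 -0.24 0 0 0;20 0 0 0 0 0 0;20 0 0 0 0 0 0"}}

```text
t: 6.4
eef_pos: [0.5347, -0.2443, 0.1087]
orientation: [-3.141, 0.0, 1.185]
ft_force: [-6.2, 2.1, 3.4]
opening: 0.028
```

```bash
python3 look.py l8
```

```text
6.4 [ 0.53466552 -0.24427019  0.10865319] 0.02797743385145188 [-6.21871853  2.05047825  3.41823662] 0.0187
```

View pics/l8.png

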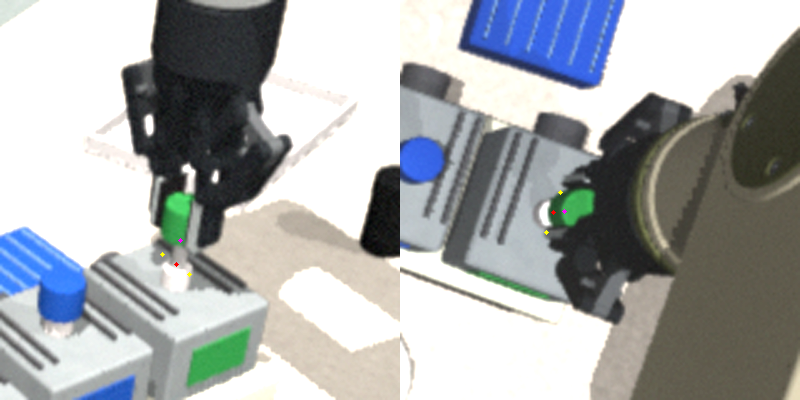

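The cap has risen with the tool. Bare shaft shows below it, and the collar is at side crop (175,275). I'll hold for the exposure.

{"method": "drive_tool", "body": {"commands": "20 0 0 0 0 0 0;20 0 0 0 0 0 0;20 0 0 0 0 0 0;20 0 0 0 0 0 0;20 0 0 0 0 0 0;20 0 0 0 0 0 0;20 0 0 0 0 0 0;20 0 0 0 0 0 0;20 0 0 0 0 0 0;20 0 0 0 0 0 0"}}

```text
t: 7.33
eef_pos: [0.5347, -0.2443, 0.1087]
orientation: [-3.141, 0.0, 1.185]
ft_force: [-6.7, 2.3, 3.6]
opening: 0.028
```

{"method": "drive_tool", "body": {"commands": "20 0 0 0 0 0 0;20 0 0 0 0 0 0;20 0 0 0 0 0 0;20 0 0 0 0 0 0;20 0 0 0 0 0 0;20 0 0 0 0 0 0;20 0 0 0 0 0 0;20 0 0 0 0 0 0;20 0 0 0 0 0 0;20 0 0 0 0 0 0"}}

```text
t: 8.17
eef_pos: [0.5347, -0.2443, 0.1086]
orientation: [-3.141, 0.0, 1.185]
ft_force: [-6.2, 2.8, 4.0]
opening: 0.0282
```

{"method": "drive_tool", "body": {"commands": "20 0 0 0 0 0 0;20 0 0 0 0 0 0;20 0 0 0 0 0 0;20 0 0 0 0 0 0;20 0 0 0 0 0 0;20 0 0 0 0 0 0;20 0 0 0 0 0 0;20 0 0 0 0 0 0"}}

```text
t: 8.83
eef_pos: [0.5347, -0.2443, 0.1087]
orientation: [-3.141, 0.0, 1.185]
ft_force: [-6.2, 2.0, 2.9]
opening: 0.0283
```

```bash
python3 look.py l9; python3 -c "
from h import *
print(blobs(viewer.snapshot('side'),'green'))"
```

```text
8.8333 [ 0.53467027 -0.24430071  0.10867121] 0.028283471491996476 [-6.1729212   2.00851198  2.9341651 ] 0.0187
[([455, 157, 13, 21, 191], [460.1, 166.5]), ([465, 212, 25, 22, 282], [476.8, 222.3])]
```

View pics/l9.png

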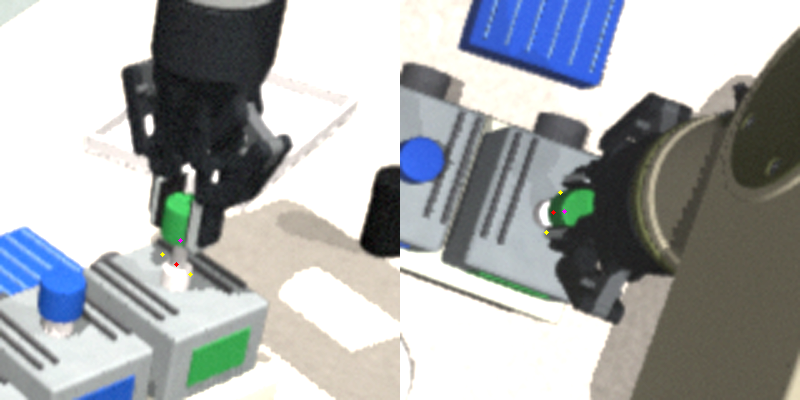

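It is still fully out: the cap's top edge moved from row 170 to row 157, about 25 mm. I've held it about 2.5 s, so now I'll push it home.

{"method": "drive_tool", "body": {"commands": "20 0 0 0.24 0 0 0;20 0 0 0.24 0 0 0;20 0 0 0.24 0 0 0;20 0 0 0.26 0 0 0;20 0 0 0.02 0 0 0;20 0 0 0 0 0 0;20 0 0 0 0 0 0;20 0 0 0 0 0 0"}}

```text
t: 9.65
eef_pos: [0.5348, -0.2443, 0.0844]
orientation: [-3.141, 0.0, 1.185]
ft_force: [-9.7, 4.0, 12.0]
opening: 0.0283
```

```bash
python3 look.py l10; python3 -c "
from h import *
print(blobs(viewer.snapshot('side'),'green'))"
```

```text
9.65 [ 0.53475658 -0.24431614  0.0844418 ] 0.02827550474831807 [-9.68248896  4.02029644 12.02993203] 0.0187
[([453, 169, 12, 21, 183], [458.0, 178.7]), ([465, 212, 25, 22, 283], [476.8, 222.2])]
```

View pics/l10.png

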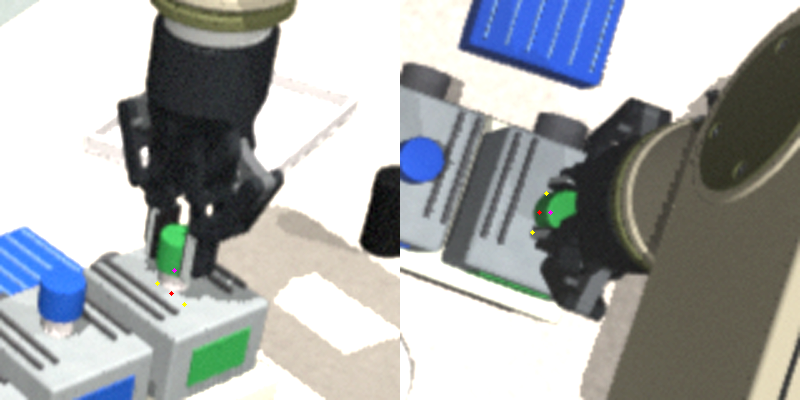

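The cap is back on its collar and bearing about 12 N. I'll release it and retreat straight up.

{"method": "drive_tool", "body": {"commands": "60 0 0 0 0 0 0;60 0 0 0 0 0 0;60 0 0 0 0 0 0;60 0 0 0 0 0 0;60 0 0 0 0 0 0"}}

```text
t: 10.22
eef_pos: [0.5353, -0.2446, 0.0829]
orientation: [3.141, 0.0, 1.185]
ft_force: [0.1, 0.1, 0.7]
opening: 0.06
```

{"method": "drive_tool", "body": {"commands": "60 0 0 -0.5 0 0 0;60 0 0 -0.8 0 0 0;60 0 0 -0.8 0 0 0;60 0 0 -0.8 0 0 0;60 0 0 -0.8 0 0 0;60 0 0 -0.8 0 0 0;60 0 0 -0.5 0 0 0;60 0 0 0 0 0 0;60 0 0 0 0 0 0"}}

```text
t: 10.97
eef_pos: [0.5356, -0.2447, 0.2088]
orientation: [3.14, 0.0, 1.185]
ft_force: [0.3, 0.5, -0.3]
opening: 0.0599
```

```bash
python3 look.py l11; python3 -c "
from h import *
im=viewer.snapshot('side')
for c in HS: print(c,blobs(im,c))
im=viewer.snapshot('top')
for c in HS: print(c,blobs(im,c))"
```

```text
10.9667 [ 0.53560428 -0.24471095  0.20876571] 0.05990432966938974 [ 0.25112937  0.5058475  -0.33907854] 0.0187
green [([453, 170, 19, 20, 306], [461.9, 179.8]), ([465, 212, 25, 22, 283], [476.8, 222.2])]
blue [([381, 172, 43, 37, 567], [407.1, 190.3]), ([374, 179, 25, 18, 86], [385.1, 187.1]), ([368, 182, 22, 16, 82], [377.7, 189.2]), ([361, 184, 22, 24, 228], [369.6, 195.2]), ([418, 231, 26, 23, 229], [429.8, 242.2])]
orange [([515, 0, 100, 53, 3122], [563.4, 22.9]), ([354, 207, 19, 22, 361], [362.7, 217.3]), ([319, 216, 15, 9, 72], [324.9, 219.7]), ([367, 251, 27, 25, 383], [379.7, 263.2])]
green [([505, 256, 21, 18, 276], [516.1, 265.0])]
blue [([455, 60, 6, 36, 49], [457.4, 75.4]), ([483, 112, 86, 12, 119], [527.1, 117.5]), ([477, 155, 64, 59, 2195], [508.6, 184.4]), ([448, 235, 20, 18, 267], [457.3, 243.6])]
orange [([391, 214, 18, 17, 247], [399.2, 222.0])]
```

View pics/l11.png

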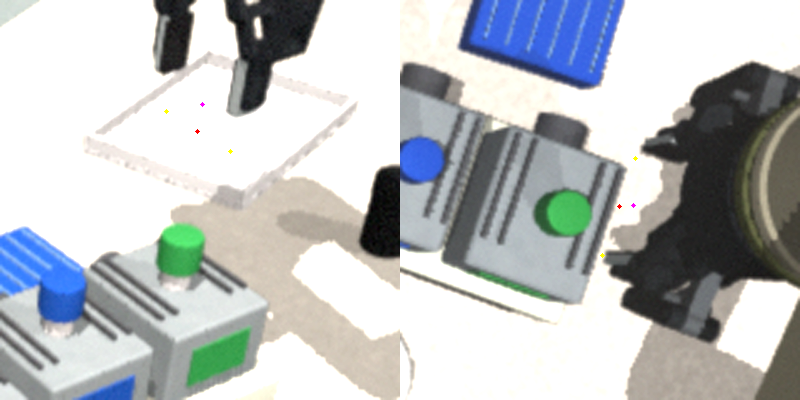

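All three caps are back at their starting pixels (green 461.9,179.8 in the side view), and the gripper is clear. Handing in.

```bash
python3 -c "
from workcell import robot
print(robot.sign_off())"
```

```text
the job is handed in; nothing more can be done
None
```

I took the exposure and handed the job in at about t = 11 s. I gripped the green cap across the row, pulled it up 24 mm, held it out for about 2.5 s, pushed it home until it bore about 12 N, let go and rose clear.

**Last checks:**
- **Green knob:** while out, the cap's top edge showed about 25 mm higher in the side view, with bare shaft below it. Afterwards it was back within 0.3 px of where it started.
- **Blue and orange knobs:** both caps were where they started. Blue was checked by its top-view blob only, because in the side view it merges with the blue tray behind it.
- **Gripper:** it was clear of everything, with wrist force near zero.

**Disagreement:** the cameras showed the fingertips about 25 mm above the reported TCP at 60 mm opening, more than the stated set-back of the open pads explains. The tool also went below the unit's top height with no contact. I therefore set the grasp height from the images, about 20 mm below the nominal TCP height. I did not find the cause of the offset.

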